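# Move a filter cartridge from its stand to the manifold

### The arm

A 6-joint arm with a two-finger parallel gripper is mounted at the origin on a cart in front of the work surface, level with it; the furniture and walls round the work are solid. World frame = base frame: x ahead of the robot, y to its left, z up, the work surface at z = 0. Lengths are in m, angles in degrees, forces in N, time in s.
With the tool pointing down it reaches from about 0.275 to 1 m from the base axis. Payload 8.4 kg.
Tool frame: the origin (TCP) lies at the very end of the fingers, on their centre line; the grasp point (between the pads) lies 19 mm behind it; x points along the fingers, y is the direction in which the jaws open and shut, and the axes are right-handed (so a half turn about x gives the same grasp; the last joint's range is limited). The gripper opens to 85 mm and grips with 20 to 120 N. Pads are 22 mm wide; open, the fingers measure 114 mm over their backs; the gripper's body (76 mm by 85 mm) begins 54 mm behind the grasp point. The pads swing forward as they close: fully open they stand 13 mm farther back than shut.
Start: joints at [-71.585, 20.225, 93.587, -0, 66.188, -0.138], TCP at [0.199, -0.593, 0.231] pointing down, gripper open.
Joint ranges: [-150.9, 150.9], [-52.94, 120.26], [3.33, 152.33], [-74.26, 254.26], [0, 154.13], [-172.89, 172.89]. Speed limits (degrees/s): [127.2, 127.2, 159.86, 180, 180, 180].

### API

Orientations are given as [roll, pitch, yaw] about the fixed x, y, z axes, in that order (R = Rz(yaw) Ry(pitch) Rx(roll)).
In Python, from bench import sensors, capture, job gives the robot as it stands. The module is installed in compiled form; this text tells all that it offers.
- The arm moves only by the tool jog_arm, never from a script. Its argument "steps" is one flat list of numbers, 5 for each row, row after row: the closure, from 0 (fully open) to 1 (shut), then the shift along the tool's x, y, z in m, then the turn about the tool's x in degrees. In form: [hand, tx, ty, tz, turn, hand, tx, ty, tz, turn, ...]. A call has 1 to 20 rows; each row is the pose to reach, as a shift and turn from the pose commanded when the call began, along the tool's axes at that moment; what a row does not reach only later rows make up. A row lasts 1/12 s, in which the tool goes at most 41.7 mm and 7.16 degrees, less where a joint would pass 70% of its speed; a pose out of reach is approached as far as the arm can. A call with a gripper value outside its range is refused whole. The fingers move at their own pace and stop on an object; "force" is the grip in N (left out, the last holds). Time passes only in rows, so rows that repeat a pose let the fingers close. It gives the time, the measured TCP pose, the force and the opening at its end, in the units of the state.
- sensors.read_state(): the state, without advancing time (a new reading comes with each control period).
- capture(name): name is "scene" or "side" or "wrist"; returns a dict with "frame" (384x512x3 uint8, blue, green, red), "intrinsics" (3x3 intrinsics, pixels), "world_to_cam" (4x4, takes a point from world to camera coordinates). Camera axes: x right, y up, looking along -z (the intrinsics and any distortion apply to the point x, -y, -z); pixel columns grow to the right and rows downward; lengths in m; the calibration is good to about 2 mm. A picture is of the moment at which its call begins. There is no depth.
- job.hand_in(): hands the job in, once; it reports no verdict.
The state is a dict: "t": time; "joints": joint angles; "qvel": joint speeds; "effort": joint torques, N m; "eef_pos": TCP position; "tool_rot": TCP orientation; "wrist_force": force on the tool from outside, world axes, zero at the start; "ft_torque": the same for the moment, N m; "gripper_width": finger opening in m.
Only numpy, scipy, OpenCV 4.12 (cv2) and the standard library are available. Lean on these libraries where they do the work, as an engineer would, in place of code of your own. Each camera call takes 0.05 s, during which the arm holds its last target.

### The job

Unsnap the filter cartridge from its plain storage stand by pinching its two sprung tabs together, lift it out upright, and snap it into the sprung socket of the filter manifold: feel for the sliding socket, press the cartridge gently all the way down with the tabs pinched, then let go so that both hooks spring out under the rails and hold it. Do not crush the tabs, wrench or ram the cartridge in either holder, or disturb the things around.

Things in the scene. Friction and masses are not known exactly. Their poses are not given: they have to be found in the camera images.
- cartridge_centre (a point): Loose filter cartridge: white block 62 mm long (its x), 35 wide (y), with a round spigot 16 mm across under it and a grey sprung tab on each long side (+y, -y). This point is on its vertical axis (z up): spigot tip 33 mm below, block's flat underside 21 mm below, tab tops 35 mm above. At rest it measures 44 mm over the two tabs' thumb pads.
- cartridge: The same cartridge, 0.11 to 0.16 kg with its tabs; this origin is the tip of its spigot. It may go into the manifold either way round. Pressing or pulling it against the stand or the manifold hard (contact forces adding up to more than 60 N) damages it.
- tab_left_pad (a point): Centre of the outer face of the thumb pad of the tab at the cartridge's +y side. The pad is 22 mm wide (x) and 27 mm tall (13.5 mm up and down from here). When the cartridge is snapped into a holder the pad's lower edge is 4 to 7 mm above the rail tops.
- tab_right_pad (a point): The same for the tab at the cartridge's -y side.
- tab_left: The +y tab as a part; origin at the cartridge's origin at rest. Pinched, it slides along the cartridge's -y against a spring, at most 6 mm to a firm stop: 4 N at first, 11 N at the stop (then 32 mm over both pads). Over 45 N crushes it. Its low square hook catches under a rail's ledge and is clear of it once pressed in 4.5 mm (35 mm over both pads).
- tab_right: The -y tab, its mirror image; slides along the cartridge's +y when pinched. The hooks are square and do not ride past the rails by themselves: both tabs must be kept pinched to go in as well as to come out.
- stand_socket (a point): Middle of the flat socket top in the plain grey storage stand, 24 mm above the worktop, z up. Two rails run along its x, 38 mm apart inside, tops 25 mm above this point, undersides of their ledges 16 mm above it. The cartridge starts snapped in here, lined up with these axes, underside on this level (centre 21 mm above this point), with 2.5 mm upward play.
- stand: The storage stand, fixed to the worktop, foot 135 x 90 mm; origin under its middle, on the worktop. Keep the arm clear of the tall grey machine fixed on the right of the worktop (beyond x = 0.42 m, to the right of y = -0.32 m, taller than 0.4 m).
- port (a point): Middle of the aluminium manifold, 24 mm above the worktop, z up, level with its socket's top; NOT the hole, which stands up to 13 mm to either side along this x. Rails as on the stand: along x, 38 mm apart inside, tops 25 mm up, ledges' undersides 16 mm up, sloped on top to lead the cartridge in. Off the hole the spigot lands on the socket's top: cartridge centre 33 mm above here.
- manifold: The manifold, fixed, foot 150 x 100 mm, a hose barb at each end; origin under its middle. Its dark steel socket block (68 mm long) floats along x between the rails, stuck until pushed with 6 N. Hole 18.5 mm wide, 14 deep, chamfered. Two sprung buttons stand 4 mm up, 26 mm either side of the hole: about 8 N presses the cartridge flat on the block; released, it rises 2.5 mm on to its hooks.
- sample_bottle: Bystander: small cream bottle with a white cap, 48 mm wide, 76 mm tall; origin under its middle.
- dish: Bystander: small round covered dish, 58 mm wide, 14 mm tall; origin under its middle.
- tape: Bystander: roll of tape lying flat, 73 mm wide, 19 mm tall; origin under its middle.

How it is judged:
By the outcome, as a careful person would: the job done as asked, in the order asked, and still so for the second after the job is handed in, with the robot touching nothing.
It also fails if it takes over 64 s, if anything falls off the work surface, if the arm or the gripper's body presses on something with over 40 N, if the wrist force passes 120 N, or if a joint passes its speed limit or range.

## Working session

There is one attempt and no reset: what is moved stays moved. The work goes in short steps, Python scripts to look and compute and a tool call to move; the robot and the scene stay as the last step left them, time stands still between calls to the robot, and variables do not carry over. Pictures are saved under pics/ and viewed, and the job is handed in when it is done.

Besides the shell and the picture viewer there is one more tool, called after "Emit:" as name(argument=value, ...) on one line, values as JSON. jog_arm: Moves the arm, as the interface text tells. Its arguments: {"type":"object","properties":{"steps":{"type":"array","items":{"type":"number"}},"force":{"type":"number"}},"required":["steps"]}

```bash
mkdir -p pics; cat > h.py <<'E'
import numpy as np, cv2
from bench import sensors, capture, job
def snap(n,f):
    c=capture(n); cv2.imwrite('pics/'+f+'.png',c['frame']); np.savez('pics/'+f+'.npz',**c); return c
def load(f):
    return np.load('pics/'+f+'.npz')
def ray(c,u,v):
    K=np.array(c['intrinsics']);T=np.array(c['world_to_cam'])
    d=np.linalg.inv(K)@[u,v,1]; d=np.array([d[0],-d[1],-d[2]])
    R=T[:3,:3]; return -R.T@T[:3,3], R.T@d
def onz(c,u,v,z):
    o,d=ray(c,u,v); return o+d*(z-o[2])/d[2]
def proj(c,p):
    K=np.array(c['intrinsics']);T=np.array(c['world_to_cam'])
    q=T[:3,:3]@np.array(p)+T[:3,3]; q=K@[q[0],-q[1],-q[2]]; return q[:2]/q[2]
E
python3 - <<'E'
from h import *
print(sensors.read_state())
for n in ['scene','side','wrist']:
    c=snap(n,n+'0'); print(n,c.keys(),c['intrinsics'],c['world_to_cam'])
E
```

```text
{'t': 0.0, 'joints': array([-7.15848014e+01,  2.02632898e+01,  9.36295993e+01,  3.86974482e-04,
        6.61872911e+01, -1.38550173e-01]), 'qvel': array([-0.01880814, -0.03405134, -0.02004055,  0.0393192 , -0.00559904,
        0.09257987]), 'effort': array([ 3.57973535e-03, -6.05244040e+01, -3.42062438e+01,  1.69772379e-04,
        9.18434904e-03,  1.30999732e-05]), 'eef_pos': array([ 0.19871139, -0.59206482,  0.23054902]), 'tool_rot': array([-90.39137851,  89.919819  , 108.16221381]), 'wrist_force': array([-0.0068706 , -0.15702661, -0.35422118]), 'ft_torque': array([ 0.0229597 , -0.03549511,  0.03449735]), 'gripper_width': 0.08514641941819855}
scene dict_keys(['frame', 'intrinsics', 'world_to_cam']) [[403.70875799   0.         257.34916152]
 [  0.         403.70875799 189.3323684 ]
 [  0.           0.           1.        ]] [[ 0.6598634  -0.75138228  0.002227   -0.34438315]
 [ 0.42470049  0.3754134   0.82382903 -0.33750173]
 [-0.61984658 -0.54266882  0.56683399 -0.59472734]
 [ 0.          0.          0.          1.        ]]
side dict_keys(['frame', 'intrinsics', 'world_to_cam']) [[363.62463706   0.         262.36635822]
 [  0.         363.62463706 189.22537701]
 [  0.           0.           1.        ]] [[ 0.92622934 -0.37684929  0.00915528 -0.50508641]
 [ 0.15445198  0.40154679  0.90272075 -0.16237446]
 [-0.34386595 -0.8347124   0.43012954 -0.70847456]
 [ 0.          0.          0.          1.        ]]
wrist dict_keys(['frame', 'intrinsics', 'world_to_cam']) [[315.15208082   0.         256.85993483]
 [  0.         315.15208082 189.09501207]
 [  0.           0.           1.        ]] [[ 0.3167783  -0.94849871 -0.00130611 -0.62359646]
 [ 0.89945869  0.30083646 -0.31697239  0.04060949]
 [ 0.30104083  0.09923518  0.94843387 -0.38149555]
 [ 0.          0.          0.          1.        ]]
```

View pics/scene0.png

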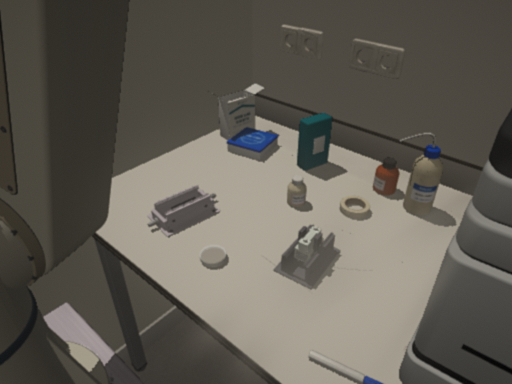

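View pics/side0.png

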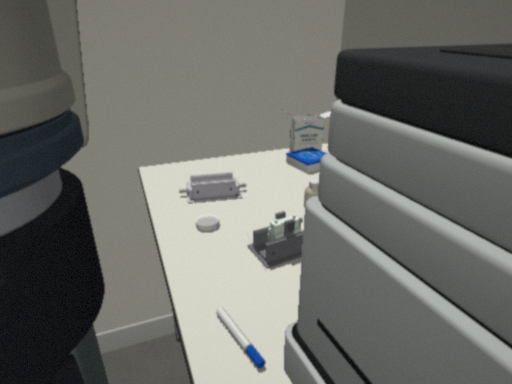

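View pics/wrist0.png

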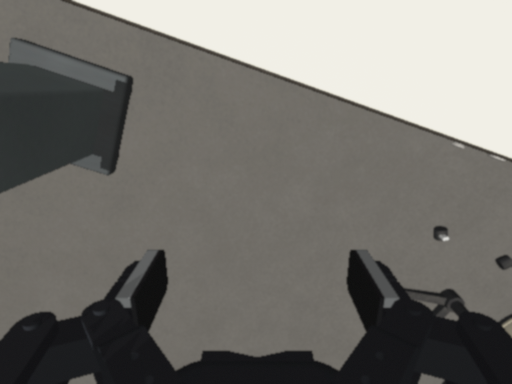

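The scene view shows the cartridge in the stand at about (308,250) and the manifold at (183,208). The dish is at (213,256), the bottle at (297,190) and the tape at (355,207). The wrist view shows only the floor and the table edge. Next I'll zoom in.

```bash
python3 - <<'E'
from h import *
a=load('scene0');b=load('side0')
im=cv2.resize(a['frame'][215:285,270:350],None,fx=8,fy=8,interpolation=cv2.INTER_CUBIC);cv2.imwrite('pics/z1.png',im)
im=cv2.resize(a['frame'][180:240,140:225],None,fx=8,fy=8,interpolation=cv2.INTER_CUBIC);cv2.imwrite('pics/z2.png',im)
im=cv2.resize(b['frame'][165:275,170:320],None,fx=5,fy=5,interpolation=cv2.INTER_CUBIC);cv2.imwrite('pics/z3.png',im)
for n,u,v,z in [('stand',308,262,.02),('cart',312,238,.08),('man',185,212,.03),('dish',213,258,.007),('bottle',297,204,.0),('tape',355,208,.01),('machine',430,380,0)]: print(n,onz(a,u,v,z))
for n,u,v,z in [('man',213,188,.03),('stand',280,248,.02),('dish',208,225,.01)]: print(n,onz(b,u,v,z))
E
```

```text
stand [ 0.52395969 -0.13733144  0.02      ]
cart [ 0.53153057 -0.13631514  0.08      ]
man [0.45822086 0.17195662 0.03      ]
dish [0.41103366 0.02854203 0.007     ]
bottle [0.69290511 0.0152161  0.        ]
tape [ 0.7636893 -0.1103674  0.01     ]
machine [ 0.45436358 -0.4264046   0.        ]
man [0.46670368 0.16576054 0.03      ]
stand [ 0.52482846 -0.14732586  0.02      ]
dish [0.41228732 0.01331851 0.01      ]
```

View pics/z1.png

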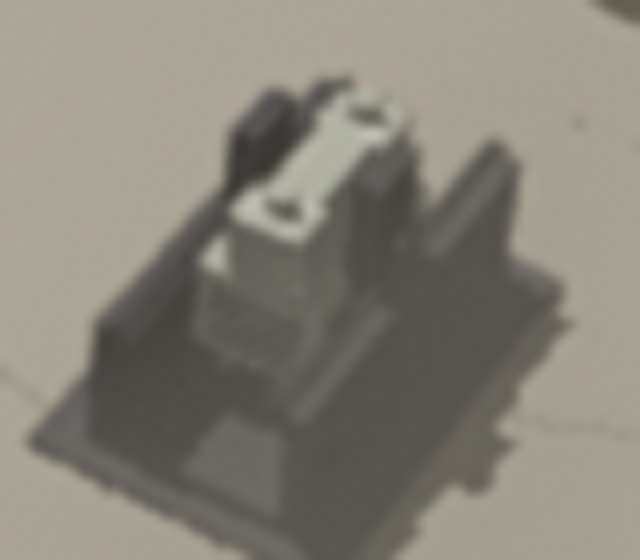

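View pics/z2.png

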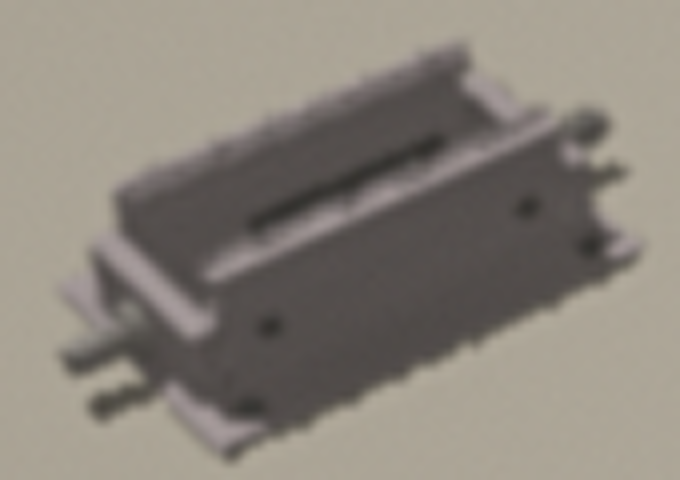

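View pics/z3.png

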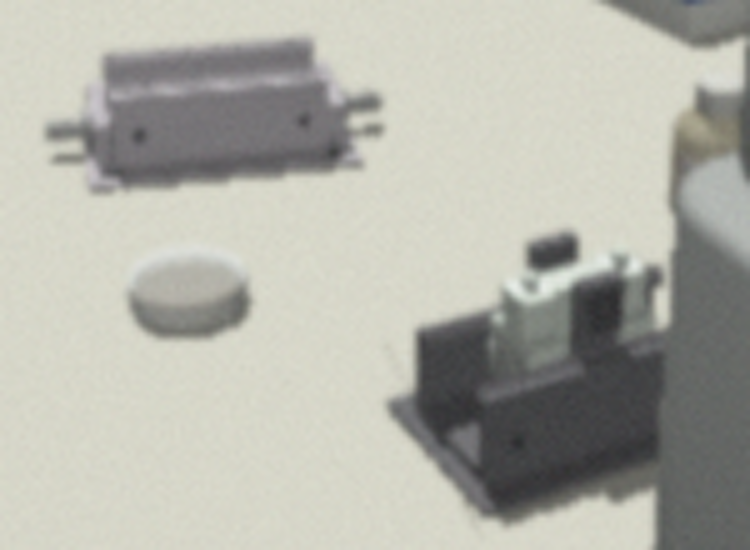

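```bash
cat >> h.py <<'E'
from scipy.spatial.transform import Rotation as Ro
def tool():
    s=sensors.read_state(); return s['eef_pos'],Ro.from_euler('xyz',s['tool_rot'],degrees=True).as_matrix(),s
def shift(p):
    e,R,s=tool(); return R.T@(np.array(p)-e)
E
python3 - <<'E'
from h import *
e,R,s=tool(); print(R.round(4))
c=load('wrist0');o,d=ray(c,257,189); print('cam in tool',R.T@(o-e),'dir',R.T@d)
for p in [(.33,-.18,.25),(.47,-.14,.25)]: print(shift(p))
a=load('scene0')
# yaw estimates: stand front-long rail top edges / cartridge top
P=lambda u,v,z: onz(a,270+u/8,215+v/8,z)
def yaw(p,q): d=q-p; return np.degrees(np.arctan2(d[1],d[0]))
p=P(262,212,.08);q=P(365,98,.08);print('cart',p,q,yaw(p,q))
P2=lambda u,v,z: onz(a,140+u/8,180+v/8,z)
p=P2(215,275,.049);q=P2(555,120,.049);print('man near rail',p,q,yaw(p,q))
p=P2(125,190,.049);q=P2(460,45,.049);print('far rail',p,q,yaw(p,q))
E
```

```text
[[-3.000e-04  3.182e-01 -9.480e-01]
 [ 1.000e-03 -9.480e-01 -3.182e-01]
 [-1.000e+00 -1.000e-03  0.000e+00]]
cam in tool [-0.1431309  -0.00059214 -0.08150108] dir [ 9.48534476e-01 -2.94513056e-04  3.16674200e-01]
[-0.0188972  -0.34902863 -0.25559188]
[-0.01890564 -0.34240568 -0.40104337]
cart [ 0.51089963 -0.12860198  0.08      ] [ 0.56393406 -0.1227498   0.08      ] 6.296932273985918
man near rail [0.41044571 0.1756816  0.049     ] [0.5265481  0.15917074 0.049     ] -8.093734126631539
far rail [0.41839433 0.22779613 0.049     ] [0.53474926 0.21131183 0.049     ] -8.063572910159595
```

```bash
python3 - <<'E'
from h import *
for p in [(.33,-.18,.23),(.53,-.135,.23)]: print(shift(p))
E
```

```text
[ 0.00110279 -0.34900827 -0.25559211]
[ 0.00107906 -0.32803509 -0.45951642]
```

Emit:
jog_arm(steps=[0,0,-0.07,-0.05,0,0,0,-0.14,-0.1,0,0,0,-0.21,-0.15,0,0,0,-0.28,-0.2,0,0,0,-0.349,-0.256,0,0,0,-0.349,-0.256,0,0,0,-0.349,-0.256,0,0,0,-0.349,-0.256,0,0,0,-0.349,-0.256,0,0,0,-0.349,-0.256,0,0,0,-0.349,-0.256,0,0,0,-0.349,-0.256,0,0,0,-0.328,-0.46,12,0,0,-0.328,-0.46,12,0,0,-0.328,-0.46,12,0,0,-0.328,-0.46,12,0,0,-0.328,-0.46,12,0,0,-0.328,-0.46,12,0,0,-0.328,-0.46,12])

```text
t: 1.73
eef_pos: [0.5319, -0.1354, 0.2303]
tool_rot: [-9.0, 89.9, 177.7]
wrist_force: [-1.3, 0.1, -0.3]
gripper_width: 0.0853
```

```bash
python3 - <<'E'
from h import *
c=snap('wrist','wrist1'); e,R,s=tool(); print(s['t'],e,s['tool_rot'],s['qvel'],s['wrist_force'])
E
```

```text
1.7833 [ 0.53037164 -0.13560428  0.23037957] [-11.22684135  89.88791627 175.35948582] [-0.98300336 -1.74258474  2.04364643 -0.05013135  0.32348089  0.12443881] [-0.16332837 -0.39100855 -0.40708218]
```

View pics/wrist1.png

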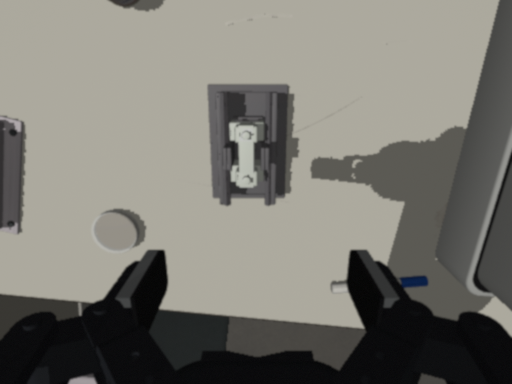

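```bash
python3 - <<'E'
from h import *
a=load('wrist1')
im=cv2.resize(a['frame'][75:215,195:300],None,fx=5.5,fy=4.2*5.5/4.2*0.75,interpolation=cv2.INTER_CUBIC)
im=cv2.resize(a['frame'][80:212,196:300],None,fx=4.5,fy=4.5,interpolation=cv2.INTER_CUBIC);im=cv2.convertScaleAbs(im,alpha=1.6,beta=10)
cv2.imwrite('pics/z4.png',im)
E
```

```text
(no output)
```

View pics/z4.png

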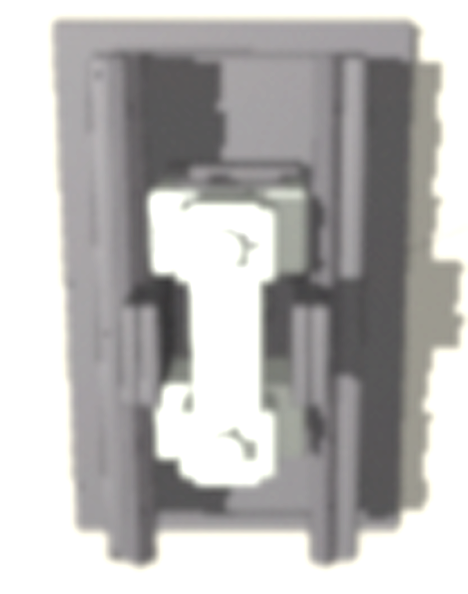

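```bash
python3 - <<'E'
from h import *
a=load('wrist1')
P=lambda u,v,z: onz(a,196+(u-1.75)/4.5,80+(v-1.75)/4.5,z)
def yaw(p,q): d=q-p; return np.degrees(np.arctan2(d[1],d[0]))
L=[P(122,303,.08),P(126,403,.08)];Rr=[P(326,303,.08),P(328,403,.08)]
print(L,Rr,'mean',np.mean(L+Rr,0))
print('pad width', np.linalg.norm(np.mean(L,0)-np.mean(Rr,0)))
print('alt inner', P(158,353,.08),P(292,353,.08), 'mid', (P(158,353,.08)+P(292,353,.08))/2)
# foot corners
f=[P(54,20,.004),P(416,22,.004),P(400,530,.004),P(78,528,.004)]
for q in f: print(q)
print('foot mid',np.mean(f,0),'yaw',yaw(f[3],f[0]),yaw(f[2],f[1]), np.linalg.norm(f[0]-f[1]),np.linalg.norm(f[0]-f[3]))
# rails at z=.049 outer edges
r=[P(95,58,.049),P(112,560,.049),P(362,58,.049),P(356,560,.049)]
print('rails',r, yaw(r[1],r[0]),yaw(r[3],r[2]),np.mean(r,0))
e,R,s=tool();print('tooly yaw',np.degrees(np.arctan2(R[1,1],R[0,1])),e)
E
```

```text
[array([ 0.55290962, -0.10001146,  0.08      ]), array([ 0.5314839 , -0.10258411,  0.08      ])] [array([ 0.55777218, -0.1423555 ,  0.08      ]), array([ 0.53641057, -0.14548387,  0.08      ])] mean [ 0.54464407 -0.12260874  0.08      ]
pad width 0.042902018039737484
alt inner [ 0.54313911 -0.10842125  0.08      ] [ 0.54636979 -0.13655381  0.08      ] mid [ 0.54475445 -0.12248753  0.08      ]
[ 0.60590956 -0.07108243  0.004     ]
[ 0.61565249 -0.1600518   0.004     ]
[ 0.4828152  -0.17507341  0.004     ]
[ 0.47321704 -0.08633293  0.004     ]
foot mid [ 0.54439857 -0.12313514  0.004     ] yaw 6.556301236751293 6.451756266641382 0.08950124447790576 0.1335660193885187
rails [array([ 0.59989405, -0.08713034,  0.049     ]), array([ 0.4828362 , -0.09996761,  0.049     ]), array([ 0.6065599 , -0.14518534,  0.049     ]), array([ 0.48966458, -0.15942118,  0.049     ])] 6.258390359390074 6.943449104674121 [ 0.54473868 -0.12292612  0.049     ]
tooly yaw -83.41369376371986 [ 0.53037164 -0.13560428  0.23037957]
```

```bash
python3 - <<'E'
from h import *
a=load('scene0'); print('cart top ctr in scene', proj(a,(.5446,-.1228,.08)), proj(a,(.5446,-.1008,.08)),proj(a,(.5446,-.1448,.08)))
print(shift((.5446,-.1228,.105)))
# foot corners projected
for q in [(.6059,-.0711,.004),(.6157,-.16,.004),(.4828,-.175,.004),(.4732,-.0863,.004)]: print((proj(a,q)-[270,215])*8)
E
```

```text
cart top ctr in scene [310.21819665 231.85555469] [301.4411744  227.23921334] [319.25447217 236.60825224]
[ 0.12535362 -0.01104004 -0.01584366]
[277.06652461 154.55719027]
[561.72723058 277.99410962]
[327.25025321 584.52321576]
[ 24.74574812 432.31031607]
```

Emit:
jog_arm(steps=[0,0.025,-0.005,-0.01,0,0,0.05,-0.011,-0.0156,0,0,0.075,-0.011,-0.0156,0,0,0.1,-0.011,-0.0156,0,0,0.115,-0.011,-0.0156,0,0,0.125,-0.011,-0.0156,0,0,0.125,-0.011,-0.0156,0,0,0.125,-0.011,-0.0156,0,0,0.125,-0.011,-0.0156,0])

```text
t: 2.53
eef_pos: [0.5453, -0.1231, 0.1075]
tool_rot: [158.5, 89.9, -14.9]
wrist_force: [-0.4, 0.0, 0.2]
gripper_width: 0.0857
```

```bash
python3 - <<'E'
from h import *
c=snap('wrist','wrist2');snap('scene','scene2'); e,R,s=tool(); print(s['t'],e,s['tool_rot'],s['wrist_force'],np.degrees(np.arctan2(R[1,1],R[0,1])))
E
```

```text
2.6333 [ 0.54557621 -0.12288343  0.10765418] [160.17781704  89.87103249 -13.28147686] [-0.22852312 -0.49491735  0.03126792] -83.45934020356397
```

View pics/wrist2.png

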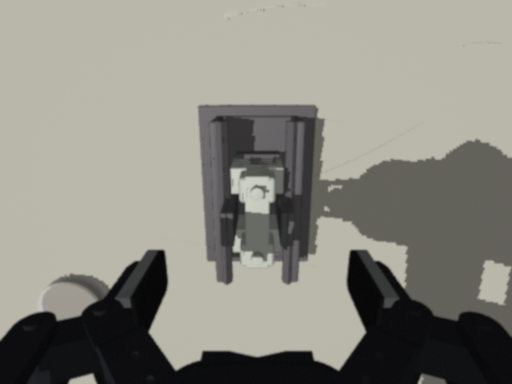

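View pics/scene2.png

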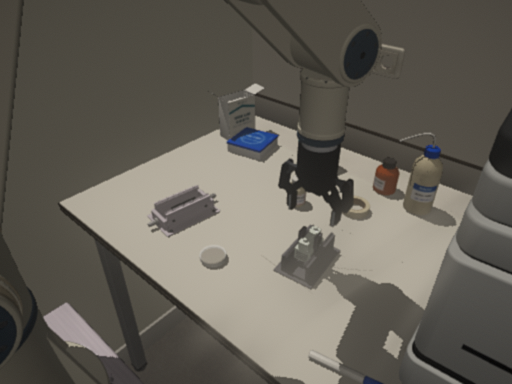

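Emit:
jog_arm(steps=[0,0.01,0,0.0005,0,0,0.01,0,0.0005,0,0,0.01,0,0.0005,0])

```text
t: 2.88
eef_pos: [0.5439, -0.1224, 0.0958]
tool_rot: [-18.1, 89.9, 168.4]
wrist_force: [0.6, 1.1, 0.0]
gripper_width: 0.0853
```

```bash
python3 - <<'E'
from h import *
e,R,s=tool(); print(s['t'],e,s['tool_rot'],s['qvel'],shift((.5446,-.1228,.053)))
a=load('wrist2')
im=cv2.resize(a['frame'][100:290,190:325],None,fx=4,fy=3,interpolation=cv2.INTER_CUBIC);im=cv2.resize(a['frame'][100:290,190:325],None,fx=3.15,fy=3.15,interpolation=cv2.INTER_CUBIC);im=cv2.convertScaleAbs(im,alpha=1.6,beta=10)
cv2.imwrite('pics/z5.png',im)
E
```

```text
2.8833 [ 0.54387691 -0.12242888  0.09583345] [-18.12485425  89.94512823 168.43292608] [ 0.00679523 -0.34510683 -0.53231386 -0.08385064  0.33431593  0.05584273] [ 0.04283268  0.00046403 -0.00071496]
```

View pics/z5.png

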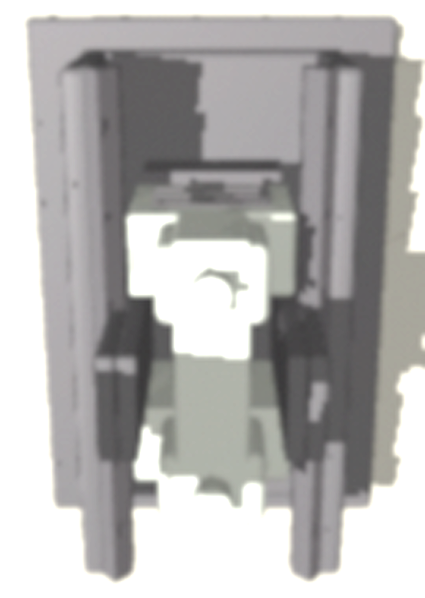

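```bash
python3 - <<'E'
from h import *
a=load('wrist2')
P=lambda u,v,z: onz(a,190+(u-1)/3.15,100+(v-1)/3.15,z)
p=[P(98,357,.08),P(102,458,.08),P(328,357,.08),P(324,460,.08)]
for q in p: print(q)
print(np.mean(p,0))
f=[P(28,20,.004),P(397,20,.004),P(370,503,.004),P(57,503,.004)];print(np.mean(f,0),[np.linalg.norm(f[0]-f[1]),np.linalg.norm(f[0]-f[3])])
E
```

```text
[ 0.55233131 -0.10032938  0.08      ]
[ 0.53141612 -0.102701    0.08      ]
[ 0.55712003 -0.14286284  0.08      ]
[ 0.53577334 -0.14529523  0.08      ]
[ 0.5441602  -0.12279711  0.08      ]
[ 0.54452236 -0.1229175   0.004     ] [np.float64(0.08891442547115427), np.float64(0.13245567944706915)]
```

Emit:
jog_arm(steps=[0,0.02,0.0003,-0.0005,0,0,0.035,0.0003,-0.0005,0,0,0.0425,0.0003,-0.0005,0,0,0.0425,0.0003,-0.0005,0,0,0.0425,0.0003,-0.0005,0,0,0.0425,0.0003,-0.0005,0], force=25)

```text
t: 3.38
eef_pos: [0.5454, -0.1229, 0.0544]
tool_rot: [161.2, 90.0, -12.2]
wrist_force: [0.7, 0.3, 0.3]
gripper_width: 0.0853
```

```bash
python3 - <<'E'
from h import *
e,R,s=tool(); print(s['t'],e,s['tool_rot'],s['wrist_force'],shift((.5444,-.1228,.053)))
E
```

```text
3.3833 [ 0.54537255 -0.1228897   0.0544491 ] [161.21717619  89.95486918 -12.22748087] [0.71077654 0.3496121  0.26732438] [ 0.00144833 -0.00020051  0.00095703]
```

Emit:
jog_arm(steps=[0.4,0,0,0,0,0.4,0,0,0,0,0.4,0,0,0,0,0.5,0,0,0,0,0.55,0,0,0,0,0.6,0,0,0,0,0.65,0,0,0,0,0.7,0,0,0,0,0.7,0,0,0,0,0.7,0,0,0,0,0.7,0,0,0,0], force=25)

```text
t: 4.3
eef_pos: [0.5455, -0.123, 0.0554]
tool_rot: [158.4, 89.9, -15.0]
wrist_force: [-3.4, 0.9, 15.5]
gripper_width: 0.0292
```

```bash
python3 - <<'E'
from h import *
e,R,s=tool(); print(s['t'],e,s['tool_rot'],s['wrist_force'],s['ft_torque'],s['gripper_width'])
snap('wrist','wrist3');snap('side','side3')
a=load('side3');im=cv2.resize(a['frame'][150:275,200:360],None,fx=4,fy=4,interpolation=cv2.INTER_CUBIC);cv2.imwrite('pics/z6.png',im)
E
```

```text
4.3 [ 0.54547764 -0.12297501  0.05536145] [158.44129998  89.92049765 -15.00532875] [-3.43239543  0.89409309 15.48910203] [ 0.1268097   0.64766276 -0.0260201 ] 0.0291901371769275
```

View pics/wrist3.png

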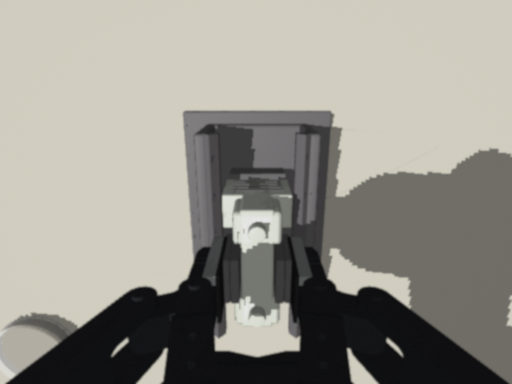

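View pics/z6.png

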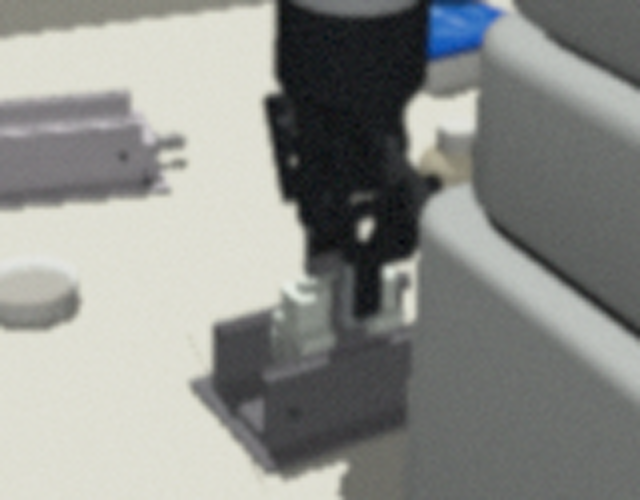

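The side view shows the fingers on both tabs with the tips clear of the rails, and the opening is 29 mm. The gripper is pushing down 15 N because the pads swing forward as they close, so I'll lift gently.

Emit:
jog_arm(steps=[0.7,-0.001,0,0,0,0.7,-0.002,0,0,0,0.7,-0.002,0,0,0])

```text
t: 4.65
eef_pos: [0.5449, -0.1228, 0.0559]
tool_rot: [174.6, 90.0, 1.2]
wrist_force: [0.4, -0.2, -1.9]
gripper_width: 0.0285
```

Emit:
jog_arm(steps=[0.7,-0.0015,0,0,0,0.7,-0.003,0,0,0,0.7,-0.0045,0,0,0,0.7,-0.0045,0,0,0])

```text
t: 4.98
eef_pos: [0.545, -0.1228, 0.0605]
tool_rot: [171.5, 90.0, -2.0]
wrist_force: [0.0, -0.2, -1.7]
gripper_width: 0.0288
```

```bash
python3 - <<'E'
from h import *
print(shift((.405,.19,.17)))
E
```

```text
[-0.10956071 -0.32674532  0.10336707]
```

Emit:
jog_arm(steps=[0.7,-0.015,0,0,0,0.7,-0.035,0,0,0,0.7,-0.06,0,0,0,0.7,-0.085,0,0,0,0.7,-0.105,-0.015,0.005,0,0.7,-0.11,-0.04,0.012,1,0.7,-0.11,-0.07,0.022,3,0.7,-0.11,-0.1,0.032,5,0.7,-0.11,-0.13,0.042,7,0.7,-0.11,-0.16,0.052,9,0.7,-0.11,-0.19,0.062,11,0.7,-0.11,-0.22,0.072,12,0.7,-0.11,-0.25,0.082,13,0.7,-0.11,-0.28,0.091,14,0.7,-0.11,-0.305,0.098,14.6,0.7,-0.11,-0.32,0.102,14.6,0.7,-0.11,-0.327,0.103,14.6,0.7,-0.11,-0.327,0.103,14.6,0.7,-0.11,-0.327,0.103,14.6,0.7,-0.11,-0.327,0.103,14.6])

```text
t: 6.65
eef_pos: [0.4056, 0.1895, 0.1702]
tool_rot: [95.8, 90.0, -92.3]
wrist_force: [0.6, -0.0, -1.6]
gripper_width: 0.0288
```

```bash
python3 - <<'E'
from h import *
c=snap('wrist','wrist4');snap('scene','scene4');e,R,s=tool(); print(s['t'],e,s['tool_rot'],s['wrist_force'],s['gripper_width'],np.degrees(np.arctan2(R[1,1],R[0,1])))
E
```

```text
6.75 [0.40556914 0.18944775 0.17021094] [  74.8828294    89.98589271 -113.2316899 ] [-0.20866469  0.48179026 -1.5614234 ] 0.028900245737506134 -98.11451886009507
```

View pics/wrist4.png

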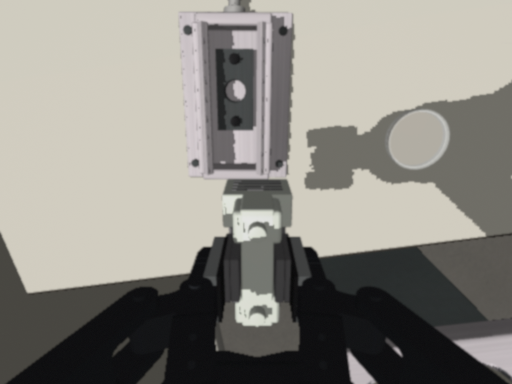

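View pics/scene4.png

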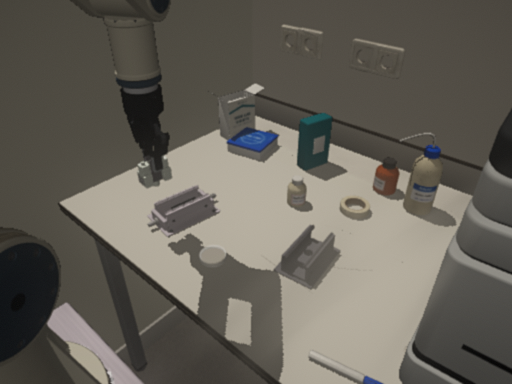

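The wrist view shows the manifold at (238,95), the dark socket block with its hole at (235,91) and buttons at (235,59) and (236,121). The cartridge hangs upright in the fingers.

```bash
python3 - <<'E'
from h import *
a=load('wrist4')
im=cv2.resize(a['frame'][0:190,170:305],None,fx=4.2,fy=4.2,interpolation=cv2.INTER_CUBIC);im=cv2.convertScaleAbs(im,alpha=1.2,beta=10)
im=im[:, :];cv2.imwrite('pics/z7.png',cv2.resize(im,None,fx=.74,fy=.74))
cv2.imwrite('pics/z8.png',im[150:580])
E
```

```text
(no output)
```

View pics/z7.png

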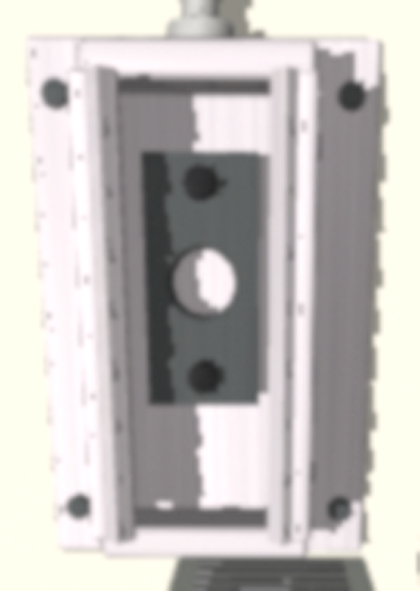

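View pics/z8.png

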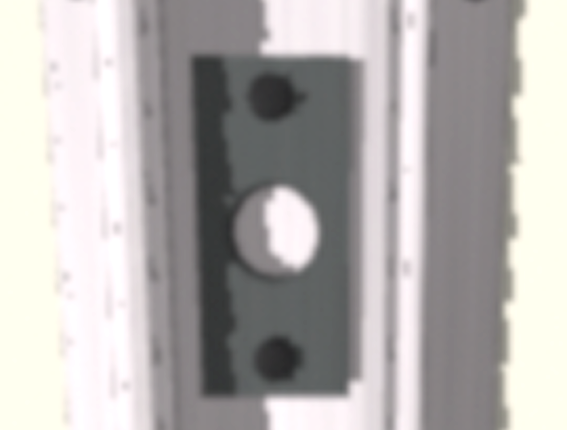

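```bash
python3 - <<'E'
from h import *
a=load('wrist4')
P=lambda u,v,z: onz(a,170+(u-1.6)/4.2,(v+150-1.6)/4.2,z)
Q=lambda u,v,z: onz(a,170+(u/.74-1.6)/4.2,(v/.74-1.6)/4.2,z)
def yaw(p,q): d=q-p; return np.degrees(np.arctan2(d[1],d[0]))
h=P(276,231,.024); print('hole',h)
b=[P(192,57,.024),P(364,60,.024),P(352,393,.024),P(203,395,.024)]
print('block mid',np.mean(b,0),np.linalg.norm(b[0]-b[1]),np.linalg.norm(b[0]-b[3]),yaw(b[3],b[0]),yaw(b[2],b[1]))
u=[P(272,97,.028),P(277,358,.028)];print('buttons',u,np.mean(u,0),yaw(u[1],u[0]),np.linalg.norm(u[0]-u[1]))
f=[Q(28,38,.004),Q(382,42,.004),Q(360,556,.004),Q(60,548,.004)];print('foot',np.mean(f,0),yaw(f[3],f[0]),yaw(f[2],f[1]),np.linalg.norm(f[0]-f[1]),np.linalg.norm(f[0]-f[3]))
r=[Q(98,68,.049),Q(122,535,.049),Q(272,68,.049),Q(268,535,.049)]
print('rails in?',np.mean(r,0),yaw(r[1],r[0]),yaw(r[3],r[2]),np.linalg.norm(r[0]-r[2]))
r=[Q(70,70,.049),Q(106,540,.049),Q(316,70,.049),Q(308,540,.049)]
print('rails out?',np.mean(r,0),yaw(r[1],r[0]),yaw(r[3],r[2]),np.linalg.norm(r[0]-r[2]))
e,R,s=tool()
# cartridge in hand, tops
W=load('scene4')
m=np.mean(f,0);print(proj(W,m))
E
```

```text
hole [0.48334385 0.1980279  0.024     ]
block mid [0.48296306 0.1977212  0.024     ] 0.03453177005898944 0.06728009261304298 -8.516034962254366 -10.434735892093567
buttons [array([0.50870174, 0.19438129, 0.028     ]), array([0.45799394, 0.20174695, 0.028     ])] [0.48334784 0.19806412 0.028     ] -8.264807094579977 0.05123997149678713
foot [0.47312731 0.19990034 0.004     ] -8.611621537427107 -8.859932055168725 0.09931050797176846 0.14870995774486861
rails in? [0.47513257 0.2014228  0.049     ] -8.075582435816504 -8.687290142417687 0.042060560334472585
rails out? [0.47382834 0.19895844 0.049     ] -6.984712816868624 -8.412218861133695 0.05949984526715406
[183.29312494 212.97478632]
```

```bash
python3 - <<'E'
from h import *
print(shift((.4841,.1981,.095)))
E
```

```text
[ 0.07520136 -0.01966829 -0.07652815]
```

Emit:
jog_arm(steps=[0.7,0,-0.005,-0.02,0,0.7,0,-0.012,-0.045,0.2,0.7,0,-0.018,-0.068,0.2,0.7,0.01,-0.0197,-0.0765,0.2,0.7,0.03,-0.0197,-0.0765,0.2,0.7,0.05,-0.0197,-0.0765,0.2,0.7,0.065,-0.0197,-0.0765,0.2,0.7,0.075,-0.0197,-0.0765,0.2,0.7,0.075,-0.0197,-0.0765,0.2,0.7,0.075,-0.0197,-0.0765,0.2,0.7,0.075,-0.0197,-0.0765,0.2])

```text
t: 7.67
eef_pos: [0.4844, 0.1991, 0.0961]
tool_rot: [-150.0, 89.9, 21.7]
wrist_force: [0.2, 0.3, -1.1]
gripper_width: 0.0284
```

```bash
python3 - <<'E'
from h import *
snap('wrist','wrist5');snap('scene','scene5');snap('side','side5');e,R,s=tool(); print(s['t'],e,s['wrist_force'],s['gripper_width'],np.degrees(np.arctan2(R[1,1],R[0,1])),shift((.4841,.1981,.055)))
a=load('scene5');b=load('side5');x=cv2.resize(a['frame'][120:240,120:240],None,fx=3.3,fy=3.3,interpolation=cv2.INTER_CUBIC)
y=cv2.resize(b['frame'][110:230,150:270],None,fx=3.3,fy=3.3,interpolation=cv2.INTER_CUBIC);cv2.imwrite('pics/z9.png',np.hstack([x,y]))
E
```

```text
7.8167 [0.4844072  0.19933319 0.09627084] [ 0.79303878 -0.14427809 -2.10007806] 0.028481655198331804 -98.24919239176684 [0.04126946 0.0013011  0.00018963]
```

View pics/z9.png

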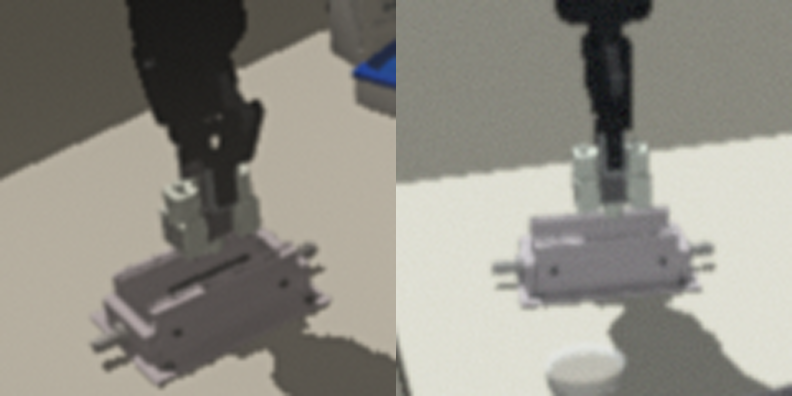

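View pics/wrist5.png

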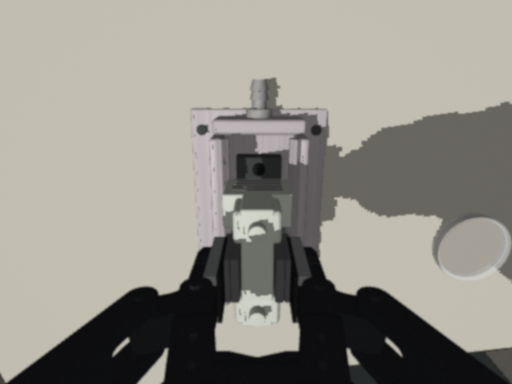

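Emit:
jog_arm(steps=[0.7,0.0,0.0012,0,0,0.7,0.005,0.0012,0,0,0.7,0.01,0.0012,0,0,0.7,0.015,0.0012,0,0,0.7,0.019,0.0012,0,0,0.7,0.022,0.0012,0,0,0.7,0.022,0.0012,0,0,0.7,0.022,0.0012,0,0])

```text
t: 8.48
eef_pos: [0.4834, 0.1979, 0.073]
tool_rot: [28.5, 90.0, -159.7]
wrist_force: [0.3, -0.1, -1.0]
gripper_width: 0.0285
```

```bash
python3 - <<'E'
from h import *
snap('wrist','wrist6');e,R,s=tool(); print(s['t'],e,s['wrist_force'],s['ft_torque'],shift((.4841,.1981,.055)))
E
```

```text
8.5333 [0.48355255 0.19791679 0.07317062] [ 0.14751727  0.16176299 -0.9407293 ] [ 0.05830722 -0.03381219 -0.00858523] [ 0.01817048 -0.00026229 -0.00051924]
```

View pics/wrist6.png

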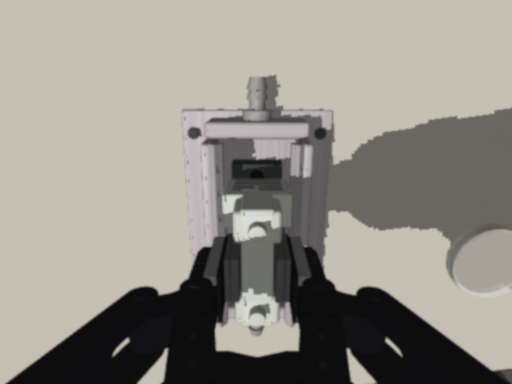

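Emit:
jog_arm(steps=[0.7,0.002,0,-0.0003,0,0.7,0.004,0,-0.0003,0,0.7,0.006,0,-0.0003,0,0.7,0.0075,0,-0.0003,0,0.7,0.0085,0,-0.0003,0,0.7,0.0085,0,-0.0003,0])

```text
t: 9.03
eef_pos: [0.4837, 0.1978, 0.0645]
tool_rot: [31.2, 90.0, -157.1]
wrist_force: [-0.1, -0.6, -2.2]
gripper_width: 0.0287
```

Emit:
jog_arm(steps=[0.7,0.0015,0,0,0,0.7,0.003,0,0,0,0.7,0.0045,0,0,0,0.7,0.0045,0,0,0])

```text
t: 9.37
eef_pos: [0.4837, 0.1978, 0.06]
tool_rot: [30.8, 90.0, -157.4]
wrist_force: [-0.6, 0.6, -0.5]
gripper_width: 0.0285
```

Emit:
jog_arm(steps=[0.7,0.001,0,0,0,0.7,0.002,0,0,0,0.7,0.003,0,0,0,0.7,0.003,0,0,0])

```text
t: 9.7
eef_pos: [0.4839, 0.1979, 0.0574]
tool_rot: [-133.3, 90.0, 38.5]
wrist_force: [-1.6, -0.3, 4.1]
gripper_width: 0.0286
```

Emit:
jog_arm(steps=[0.7,0.0005,0,0,0,0.7,0.001,0,0,0,0.7,0.001,0,0,0])

```text
t: 9.95
eef_pos: [0.4839, 0.1979, 0.0564]
tool_rot: [-147.3, 90.0, 24.4]
wrist_force: [-2.4, -0.5, 5.8]
gripper_width: 0.0283
```

Emit:
jog_arm(steps=[0.7,0.0005,0,0,0,0.7,0.001,0,0,0,0.7,0.001,0,0,0])

```text
t: 10.2
eef_pos: [0.484, 0.1979, 0.0556]
tool_rot: [-147.8, 90.0, 24.0]
wrist_force: [-1.7, -1.0, 6.0]
gripper_width: 0.0287
```

Emit:
jog_arm(steps=[0.7,0.0005,0,0,0,0.7,0.001,0,0,0,0.7,0.001,0,0,0])

```text
t: 10.45
eef_pos: [0.484, 0.1979, 0.0554]
tool_rot: [-153.7, 90.0, 18.1]
wrist_force: [-5.4, -2.6, 18.5]
gripper_width: 0.0289
```

Emit:
jog_arm(steps=[0.64,0.0005,0,0,0,0.6,0.0005,0,0,0,0.56,0.0008,0,0,0,0.52,0.001,0,0,0,0.48,0.001,0,0,0,0.42,0.001,0,0,0,0.35,0.001,0,0,0,0.2,0,0,0,0,0,0,0,0,0,0,0,0,0,0,0,0,0,0,0])

```text
t: 11.37
eef_pos: [0.4839, 0.1979, 0.0543]
tool_rot: [-152.9, 90.0, 18.8]
wrist_force: [-0.4, 0.4, -0.2]
gripper_width: 0.0855
```

```bash
python3 - <<'E'
from h import *
snap('wrist','wrist7');snap('side','side7');snap('scene','scene7');e,R,s=tool(); print(s['t'],e,s['wrist_force'],s['gripper_width'])
a=load('scene7');b=load('side7');x=cv2.resize(a['frame'][130:250,120:240],None,fx=3.3,fy=3.3,interpolation=cv2.INTER_CUBIC)
y=cv2.resize(b['frame'][110:230,150:270],None,fx=3.3,fy=3.3,interpolation=cv2.INTER_CUBIC);cv2.imwrite('pics/z10.png',np.hstack([x,y]))
E
```

```text
11.5167 [0.4838472  0.19788245 0.05426581] [-0.13989709  0.15601973  0.3353156 ] 0.08489622888273658
```

View pics/wrist7.png

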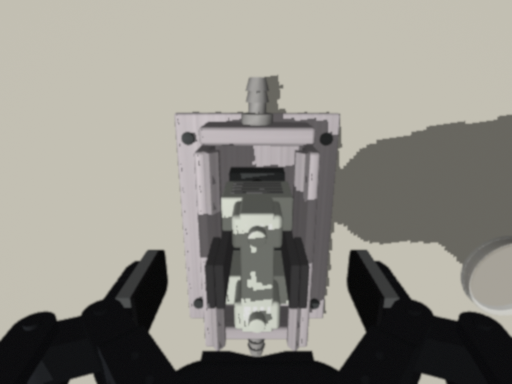

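View pics/z10.png

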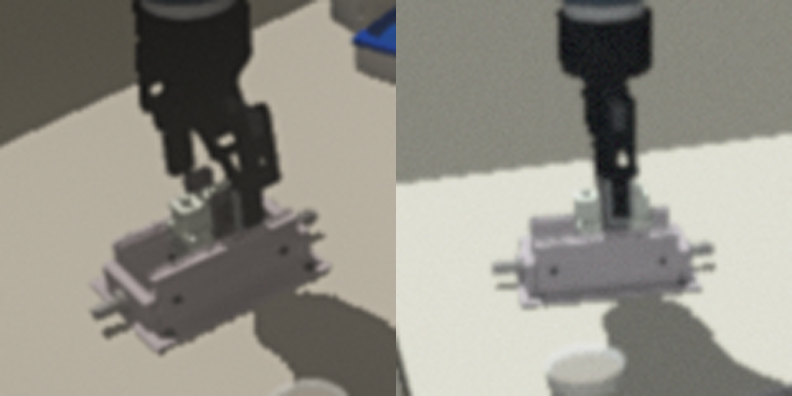

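Both tabs have sprung out symmetrically, from about (206,270) to (307,270), and the fingers are clear. I'll raise the arm and check the seating.

Emit:
jog_arm(steps=[0,-0.01,0,0,0,0,-0.03,0,0,0,0,-0.06,0,0,0,0,-0.09,0,0.02,0,0,-0.12,0,0.04,0,0,-0.14,0,0.06,0,0,-0.15,0,0.07,0,0,-0.15,0,0.07,0,0,-0.15,0,0.07,0,0,-0.15,0,0.07,0,0,-0.15,0,0.07,0,0,-0.15,0,0.07,0])

```text
t: 12.52
eef_pos: [0.4147, 0.2076, 0.2034]
tool_rot: [36.7, 89.9, -151.6]
wrist_force: [0.4, -0.4, 0.5]
gripper_width: 0.0854
```

```bash
python3 - <<'E'
from h import *
snap('wrist','wrist8');snap('side','side8');snap('scene','scene8');e,R,s=tool(); print(s['t'],e,s['wrist_force'])
a=load('scene8');b=load('side8');x=cv2.resize(a['frame'][160:240,140:230],None,fx=4.4,fy=4.4,interpolation=cv2.INTER_CUBIC)
y=cv2.resize(b['frame'][145:225,170:260],None,fx=4.4,fy=4.4,interpolation=cv2.INTER_CUBIC);cv2.imwrite('pics/z11.png',np.hstack([x,y]))
w=load('wrist8');cv2.imwrite('pics/z12.png',cv2.resize(w['frame'][40:230,180:320],None,fx=3.15,fy=3.15,interpolation=cv2.INTER_CUBIC))
E
```

```text
12.6667 [0.41463167 0.20769792 0.20364632] [ 0.25621187 -0.25451887  0.41823177]
```

View pics/wrist8.png

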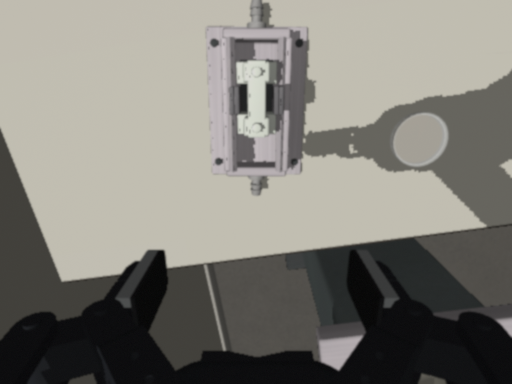

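View pics/z11.png

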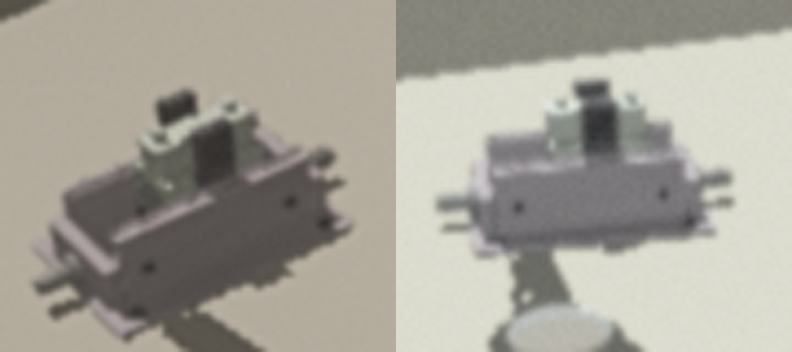

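View pics/z12.png

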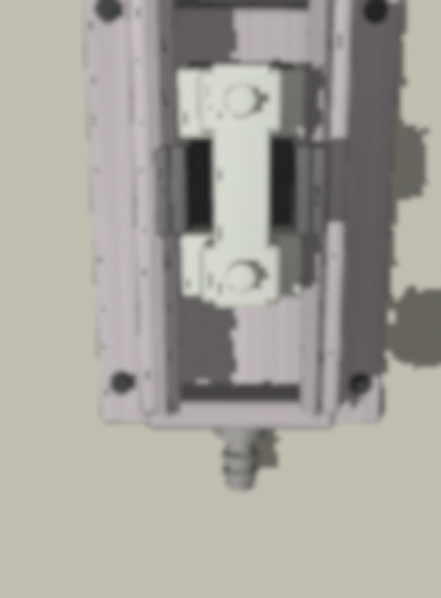

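```bash
python3 - <<'E'
from h import *
w=load('wrist8')
P=lambda u,v,z: onz(w,180+(u-1)/3.15,40+(v-1)/3.15,z)
l=P(156,190,.0825);r=P(326,183,.0825);print(l,r,np.linalg.norm(l-r),(l+r)/2)
a=load('scene8');b=load('side8')
def tri(pa,pb):
    o1,d1=ray(a,*pa);o2,d2=ray(b,*pb)
    A=np.stack([d1,-d2],1);t=np.linalg.lstsq(A,o2-o1,rcond=None)[0];p,q=o1+t[0]*d1,o2+t[1]*d2
    return (p+q)/2,np.linalg.norm(p-q)
S=lambda u,v:(140+(u-1.7)/4.4,160+(v-1.7)/4.4); D=lambda u,v:(170+(u-396-1.7)/4.4,145+(v-1.7)/4.4)
print('far tab top corners',tri(S(157,100),D(574,82)),tri(S(195,92),D(609,82)))
print('near tab',tri(S(193,137),D(582,102)),tri(S(232,122),D(617,100)))
# predicted pixel rows for near-tab top/bottom edge if snapped (+2.5mm)
c=np.array([.4833,.198]);y=np.array([np.sin(np.radians(8.4)),np.cos(np.radians(8.4))])
for z in (.080,.0825,.085):
    n=np.append(c-.022*y,z);f=np.append(c+.022*y,z);print(z,(proj(b,n)-[170,145])*4.4+[396,0],(proj(b,f)-[170,145])*4.4+[396,0],(proj(a,n)-[140,160])*4.4)
E
```

```text
[0.48594866 0.22019473 0.0825    ] [0.48132809 0.17689311 0.0825    ] 0.043547442638930484 [0.48363837 0.19854392 0.0825    ]
far tab top corners (array([0.47675335, 0.22199743, 0.08160789]), np.float64(0.00243499841721588)) (array([0.49725185, 0.21440343, 0.08086869]), np.float64(0.0009488452414963493))
near tab (array([0.47013559, 0.18297623, 0.08137414]), np.float64(0.0025230654730475813)) (array([0.49080156, 0.17564121, 0.08304208]), np.float64(0.001310606586714003))
0.08 [597.8493497  105.75679038] [589.22825404  80.26000871] [215.12986513 131.96682543]
0.0825 [597.66324055 101.99474611] [589.04009633  76.6128249 ] [214.68686275 128.08410702]
0.085 [597.47672467  98.22448034] [588.85154292  72.95797101] [214.24252436 124.18967899]
```

```bash
python3 - <<'E'
from h import *
s=sensors.read_state();print(s['t'],abs(s['qvel']).max());print(job.hand_in())
E
```

```text
12.6667 0.4678736492705911
the job is handed in; nothing more can be done
None
```

The cartridge is snapped into the manifold and the job is handed in, at 12.7 s. I pinched both tabs at 25 N, lifted the cartridge out upright and carried it over. I lowered it into the hole until the buttons pushed back and it bottomed out at 18.5 N. Then I opened the jaws, and the arm backed off clear.

**Forces:** After each move the wrist force was at most 18.5 N. Pinching in the stand pushed down about 15 N, and lifting then showed only the cartridge's weight, about 1.7 N. Forces within moves were not logged.

**Final checks:**
- **Hooks:** The pads measure 43.5 mm across, against 44 mm at rest, so both tabs have sprung out fully. The hooks themselves are out of sight under the rails. I inferred that they hold from this width and from the height below.
- **Height:** The tab tops came out at 81–83 mm. That fits the 80–82.5 mm expected of a snapped-in cartridge, but pixel accuracy (about 2 mm) doesn't separate fully down from raised on to its hooks.
- **Position:** The cartridge sits upright over the hole, about 0.5 mm from the hole position I measured earlier.
- **Surroundings:** I didn't notice any bystander moved in the pictures I took, though I didn't measure them.

**Disagreements:** The gripper read 29 mm while pinched, less than the 32 mm stop width. I put this down to finger compliance, because the grip force stayed at 25 N. My first rough pixel estimates from the scene and side cameras were off by about 1 cm, so I worked from the wrist camera. The stand position it gave, projected into the scene view, agreed to about a pixel.

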